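# Index the turning jig by three clicks

## Task

Index the bowl blank on the turning jig: slide the safety bolt all the way out, push the loose upright handle round until the turntable has gone exactly three clicks anticlockwise (seen from above), counting them by feel, then slide the bolt fully home again so the turntable is locked. Leave the other things on the bench alone.

Things in the scene. Friction and masses are not known exactly. Their poses are not given: they have to be found in the camera images.
- jig: The fixed jig, screwed to the bench: a 250 x 250 x 12 mm aluminium plate with a grey round housing under the turntable. Origin: on the bench surface (z = 0) below the turntable's vertical axis; z up. The safety bolt lies along the jig's -y axis, on a tongue of the plate that reaches to y = -210 mm; its guide cheeks are 32 mm high, its bridge near the housing 36 mm.
- disc_top (a point): Point on the turntable's axis at the height of its top face, 52 mm above the bench. The turntable is a steel disc, 210 mm in diameter, that turns about the vertical through this point and carries in its middle a wooden bowl blank (90 mm diameter, from 62 to 108 mm above the bench).
- handle_top (a point): Centre of the top of the handle: an upright black round post, 18 mm diameter, 85 mm from the turntable's axis, top 118 mm above the bench, on a flat arm (top 62 mm) swinging on the same axis. It has play: pushed anticlockwise it swings freely through an unknown 0 to 24 degrees before it takes the disc along. It starts 36 to 60 degrees anticlockwise from the jig's +x.
- knob_top (a point): Centre of the top of the bolt's knob: an upright steel round pin, 14 mm diameter, fixed on the bolt, top 90 mm above the bench, open to a push on all sides above 37 mm. With the bolt home it stands on the jig's -y axis, 150 mm from the turntable's axis.
- bolt (a joint): Travel of the safety bolt in m along the jig's -y axis, away from the turntable: 0 fully home (a stop), 0.028 fully out (a stop). About 3 N of friction; it stays where it is left. It locks the turntable until it is more than 14 mm out, and goes home only when the turntable rests in a click stop.
- turntable (a joint): Angle of the disc in rad, anticlockwise from above positive, 0 in the stop where it starts. Even click stops, 10 to 20 degrees apart, not marked. Leaving a stop takes some 8 to 12 N at the handle; the resistance then fades, and about halfway the disc snaps on by itself into the next stop, ahead of what pushes it. It can be pushed back likewise; six clicks are possible.

How it is judged:
On the way, in this order (a step that is already met when the one before it is completed fails the run):
1. the safety bolt is slid out (more than 18 mm) while the turntable still rests in its first stop (value of joint bolt above 0.018 m and value of joint turntable between -0.06 and 0.06 rad), for 0.1 s.
2. the turntable rests in the third click stop anticlockwise, the bolt still out (value of joint turntable between 0.735 and 0.835 rad and value of joint bolt above 0.012 m), for 0.2 s.
At the end, for the whole second after the job is handed in: The turntable is at rest in the third click stop anticlockwise from the one where it started (within 0.05 rad of that stop), and the bolt is home again, within 5 mm of its inner stop (value of joint turntable between 0.735 and 0.835 rad and value of joint bolt below 0.005 m and velocity of joint turntable between -0.05 and 0.05 rad/s); the robot touches nothing.
It fails at once if the glue bottle, the offcut or the tin is moved by more than 30 mm (distance of any of glue, offcut, tin from where it was at the start of the episode above 0.03 m).
It also fails if it takes over 64 s, if anything falls off the work surface, if the arm or the gripper's body presses on something with over 40 N, if the wrist force passes 120 N, or if a joint passes its speed limit or range.

## Robot

A 6-joint arm with a two-finger parallel gripper is mounted at the origin on the work surface. World frame = base frame: x ahead of the robot, y to its left, z up, the work surface at z = 0. Lengths are in m, angles in rad, forces in N, time in s.
With the tool pointing down it reaches from about 0.35 to 0.975 m from the base axis. Payload 7.1 kg.
Tool frame: the origin (TCP) lies midway between the tips of the shut fingers; the grasp point (between the pads) lies 19 mm behind it; y points along the fingers, z is the direction in which the jaws open and shut, and the axes are right-handed (so a half turn about y gives the same grasp; the last joint's range is limited). The gripper opens to 88 mm and grips with 3 to 60 N. Pads are 20 mm wide; open, the fingers measure 115 mm over their backs; the gripper's body (75 mm by 178 mm) begins 61 mm behind the grasp point.
Start: joints at [-1.218, 0.423, 1.63, -0, 1.089, -0.019], TCP at [0.227, -0.582, 0.223] pointing down, gripper open.
Joint ranges: [-3, 3], [-0.9, 2.11], [0.09, 2.58], [-1.31, 4.45], [0.11, 2.69], [-2.54, 2.54]. Speed limits (rad/s): [2.39, 2.39, 3.01, 3.14, 3.14, 3.14].

## Interface

Orientations are given as a rotation vector (axis times angle).
In Python, from station import ctrl, capture, get_calibration, trace, place_of gives the robot as it stands.
- The arm moves only by the shell command python3 -m jog 'ROWS' [FORCE]. ROWS is JSON, a list of rows, each a list of 3 entries, a list of its own where there are three numbers: the shift along the world's x, y, z as a fraction of full scale, then the turn about the world's z as a fraction of full scale, then the finger opening in mm, from 0 to 87.8. A call has exactly 8 rows; each row is the pose to reach, as a shift and turn from the pose commanded when the call began; what a row does not reach only later rows make up. Full scale, the value 1, is 0.25 m for a shift and 60 degrees for a turn. A row lasts 1/12 s, in which the tool goes at most 41.7 mm and 7.16 degrees, less where a joint would pass 70% of its speed; a pose out of reach is approached as far as the arm can. A call with a number of a shift or a turn outside -1 to 1 is refused whole. A call with a gripper value outside its range is refused whole. The fingers move at their own pace and stop on an object; FORCE is the grip in N (left out, the last holds). Time passes only in rows, so rows that repeat a pose let the fingers close, or fill a call up. It gives the time, the measured TCP pose, the force and the opening at its end, in the units of the state.
- ctrl.state(): the state, without advancing time (a new reading comes with each control period).
- capture(name): name is "scene" or "top" or "wrist"; returns the picture (400x640x3 uint8, red, green, blue); there is no depth.
- get_calibration(name): a dict with "fx", "fy", "cx", "cy" (pixels), "rvec" (rotation vector, rad) and "tvec" (3), from world to camera coordinates, as OpenCV has them. Camera axes: x right, y down, z forward; pixel columns grow to the right and rows downward; lengths in m; the calibration is good to about 2 mm. A picture is of the moment at which its call begins: read the wrist's pose just before it. get_calibration takes no time and is no camera call; for the wrist camera it gives the pose at the moment of the call.
- ctrl.sign_off(): hands the job in, once; it reports no verdict.
Trained networks look in the newest picture that a camera, given by its name, has taken for a name from the list of things; names that differ only in an ending like _2 or _b are one class to them, and where a whole thing is asked for, a point or a joint stands for the part that bears it (a point fixed in the world has none). Each returns a list of dicts, best first, with "score" (0 to 1); they miss things now and then, are a little off and sometimes report something else, mostly with a low value. They report only what shows in the picture. A call takes as long as a camera call.
- trace(camera, label): "mask" (400x640 bool, what is visible of it) and "centre" ([column, row] as shares, 0 to 1, of the picture: columns of its width, rows of its height, amid what is visible of it).
- place_of(camera, label): "centre" ([column, row] as shares, 0 to 1, of the picture: columns of its width, rows of its height: a listed point, or the origin of a listed thing).
The state is a dict: "time_s": time; "q": joint angles; "joint_velocities": joint speeds; "joint_torque": joint torques, N m; "position": TCP position; "orientation": TCP orientation; "force": force on the tool from outside, world axes, zero at the start; "wrist_torque": the same for the moment, N m; "gripper_width": finger opening in m.
Only numpy, scipy, OpenCV 4.12 (cv2) and the standard library are available. Lean on these libraries where they do the work, as an engineer would, in place of code of your own. Each camera call takes 0.05 s, during which the arm holds its last target.

## Working session

There is one attempt and no reset: what is moved stays moved. The work goes in short steps, Python scripts to look and compute and a shell command to move; the robot and the scene stay as the last step left them, time stands still between calls to the robot, and variables do not carry over. Pictures are saved under pics/ and viewed, and the job is handed in when it is done.

```bash
ls; mkdir -p pics
cat > h.py <<'E'
import numpy as np,cv2
from station import ctrl,capture,get_calibration,trace,place_of
def save(cam,name):
    im=capture(cam); cv2.imwrite(f'pics/{name}.png',im[:,:,::-1].copy()); return im
def ray(cam,c,z,cal=None):
    k=cal or get_calibration(cam); R,_=cv2.Rodrigues(np.array(k['rvec'],float)); t=np.array(k['tvec'],float).ravel()
    d=R.T@np.array([(c[0]*640-k['cx'])/k['fx'],(c[1]*400-k['cy'])/k['fy'],1]); o=-R.T@t
    return o+d*(z-o[2])/d[2]
E
python3 - <<'E'
from h import *
s=ctrl.state();print({k:np.round(v,3) for k,v in s.items()})
for cam in ['scene','top','wrist']:
    save(cam,cam+'0')
    for l,z in [('jig',0),('disc_top',.052),('handle_top',.118),('knob_top',.09)]:
        for r in place_of(cam,l)[:2]: print(cam,l,round(r['score'],2),np.round(r['centre'],3),ray(cam,r['centre'],z).round(4))
print(ctrl.state()['time_s'])
E
```

```text
pics
{'time_s': np.float64(0.0), 'q': array([-1.218,  0.424,  1.631, -0.   ,  1.089, -0.019]), 'joint_velocities': array([ 0.   ,  0.   , -0.001, -0.001, -0.   ,  0.001]), 'joint_torque': array([-1.0000e-03, -5.4464e+01, -2.7366e+01,  6.4000e-02,  2.3000e-02,
       -0.0000e+00]), 'position': array([ 0.227, -0.582,  0.222]), 'orientation': array([-0.38 ,  2.02 , -2.017]), 'force': array([-0.188,  0.444, -0.003]), 'wrist_torque': array([-0.051,  0.015,  0.003]), 'gripper_width': np.float64(0.088)}
scene jig 0.56 [0.481 0.628] [0.5554 0.0084 0.    ]
scene disc_top 0.63 [0.482 0.555] [0.5385 0.0238 0.052 ]
scene handle_top 0.88 [0.541 0.514] [0.6186 0.0461 0.118 ]
scene knob_top 0.59 [0.345 0.554] [ 0.4887 -0.1251  0.09  ]
top jig 0.69 [0.488 0.531] [0.5506 0.0179 0.    ]
top handle_top 0.55 [0.456 0.369] [0.6307 0.0446 0.118 ]
top knob_top 0.66 [0.635 0.632] [ 0.4792 -0.1159  0.09  ]
0.75
```

View pics/scene0.png

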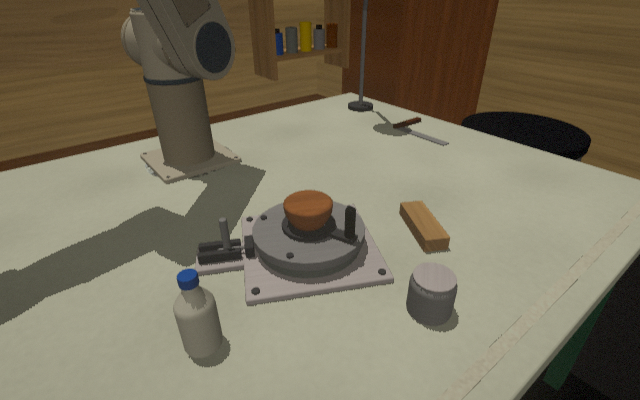

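View pics/top0.png

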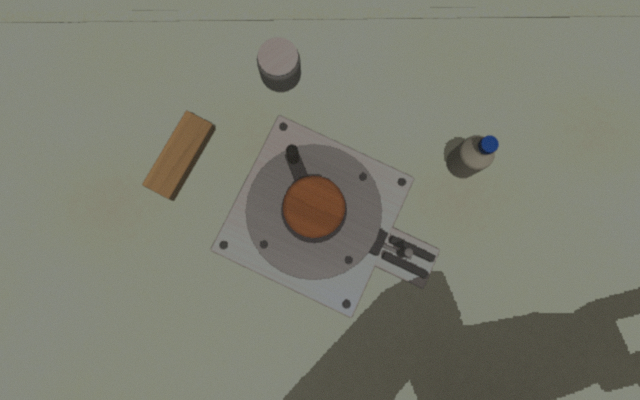

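The top view shows the handle at about (292,152), the knob at about (408,253), and plate screws at (283,126), (402,182), (224,245) and (347,303). The bottle at (480,152), tin and offcut are all clear of the jig.

```bash
python3 - <<'E'
from h import *
P=[ray('top',(u/640,v/400),.012) for u,v in [(283,126),(402,182),(347,303),(224,245)]]
P=np.array(P)[:,:2];print(P.round(4),P.mean(0))
c=P.mean(0)
# -y jig dir: from left edge mid (283,224) to right edge mid (402,347)
d=(P[1]+P[2]-P[0]-P[3]);d/=np.linalg.norm(d);d2=(P[2]+P[3]-P[0]-P[1]);d2/=np.linalg.norm(d2)
print('dir',d,'perp',d2,'ang',np.degrees(np.arctan2(d[1],d[0])))
print('knob pred',c+d*.15,'alt',P.shape)
for r in trace('top','disc_top')[:1]+trace('top','knob_top')[:1]: print(r['score'],r['centre'],)
h=ray('top',(292/640,152/400),.118)[:2];k=ray('top',(408.5/640,252/400),.09)[:2]
print('h',h,np.linalg.norm(h-c),'k',k,np.linalg.norm(k-c))
ex=np.array([-d[1],d[0]]) ; print('ex',ex)
v=h-c; ey=-d; ex=np.array([ey[1],-ey[0]]); print('ex',ex,'handle ang',np.degrees(np.arctan2(v@ey,v@ex)), np.degrees(np.arctan2(v[1],v[0])))
s=ctrl.state();print(cv2.Rodrigues(np.array(s['orientation']))[0].round(3))
E
python3 - <<'E'
import cv2
im=cv2.imread('pics/top0.png')[100:310,210:450]
cv2.imwrite('pics/topz.png',cv2.resize(im,None,fx=2.8,fy=2.8,interpolation=cv2.INTER_CUBIC))
E
```

```text
[[ 0.6945  0.0633]
 [ 0.5961 -0.1305]
 [ 0.4045 -0.0339]
 [ 0.5001  0.1595]] [0.54879061 0.01463466]
dir [-0.44790642 -0.89408045] perp [-0.89456229  0.4469433 ] ang -116.60944085441587
knob pred [ 0.48160465 -0.11947741] alt (4, 2)
0.24 [0.6256, 0.6258]
0.49 [0.6245, 0.6267]
h [0.62424401 0.04463356] 0.08119821681555776 k [ 0.48056304 -0.11925803] 0.15027392669197853
ex [ 0.89408045 -0.44790642]
ex [ 0.89408045 -0.44790642] handle ang 48.29130646324978 21.681865608833913
[[-0.932  0.     0.363]
 [-0.363  0.    -0.932]
 [-0.    -1.    -0.   ]]
```

View pics/topz.png

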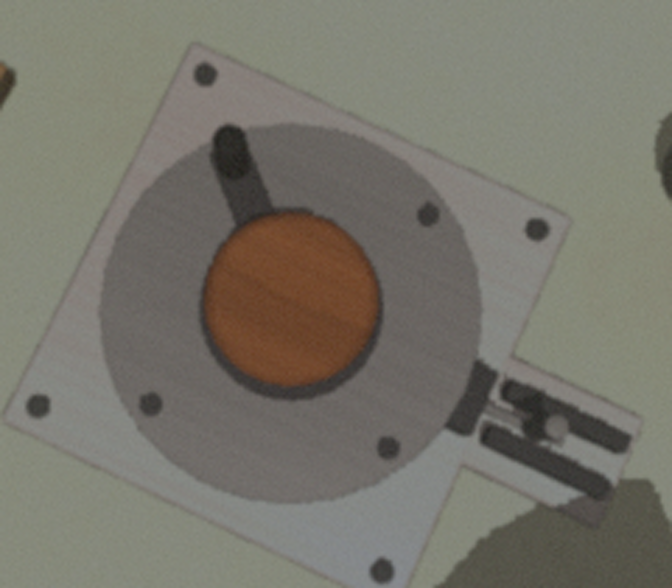

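```bash
python3 -m jog '[[[0.06,0.12,0],-0.1,60],[[0.13,0.24,0],-0.2,60],[[0.2,0.36,0],-0.3,60],[[0.26,0.48,0],-0.4,60],[[0.33,0.6,0],-0.5,60],[[0.4,0.72,0],-0.6,60],[[0.46,0.84,0],-0.7,60],[[0.5,0.92,0],-0.8,60]]' 30
python3 -m jog '[[[0.06,0.12,0],0,60],[[0.13,0.24,0],0,60],[[0.2,0.36,0],0,60],[[0.26,0.48,0],0,60],[[0.33,0.6,0],0,60],[[0.4,0.72,0],0,60],[[0.46,0.84,0],0,60],[[0.5,0.92,0],0,60]]'
python3 - <<'E'
from h import *
s=ctrl.state();print(s['time_s'],s['position'],cv2.Rodrigues(np.array(s['orientation']))[0].round(3)[:,2],s['q'],s['force'])
save('wrist','w1')
for l,z in [('knob_top',.09),('handle_top',.118),('disc_top',.052)]:
  for r in place_of('wrist',l)[:2]: print(l,r['score'],r['centre'],ray('wrist',r['centre'],z))
E
```

```text
time_s: 1.52
position: [0.3528, -0.3498, 0.2228]
orientation: [-0.469, -1.96, 1.959]
force: [-0.3, -0.3, 1.5]
gripper_width: 0.0602
time_s: 2.18
position: [0.4782, -0.1199, 0.2229]
orientation: [-0.465, -1.964, 1.963]
force: [0.4, 0.1, -0.3]
gripper_width: 0.0603
2.1833 [ 0.4781987  -0.11989079  0.22293662] [-0.448 -0.894 -0.001] [-2.70077780e-01  2.28314695e-01  1.91628625e+00  5.45194034e-04
  9.96242922e-01  1.76516785e+00] [ 0.3637499   0.12154927 -0.33865351]
knob_top 0.95 [0.4966, 0.4842] [ 0.47938399 -0.12007488  0.09      ]
```

View pics/w1.png

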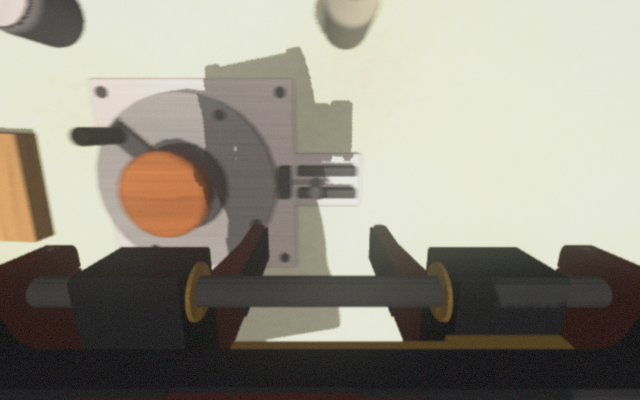

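The wrist view shows the knob at about (317,185) px, centred between the fingers and with the jaws along the bolt. I'll descend and grip it.

```bash
python3 -m jog '[[[0.01,0,-0.1],0,50],[[0.01,0,-0.22],0,50],[[0.01,0,-0.34],0,50],[[0.01,0,-0.46],0,50],[[0.01,0,-0.56],0,50],[[0.01,0,-0.62],0,50],[[0.01,0,-0.65],0,50],[[0.01,0,-0.65],0,50]]' 30
python3 -m jog '[[[0,0,0],0,0],[[0,0,0],0,0],[[0,0,0],0,0],[[0,0,0],0,0],[[0,0,0],0,0],[[0,0,0],0,0],[[0,0,0],0,0],[[0,0,0],0,0]]' 30
```

```text
time_s: 3.05
position: [0.4781, -0.1231, 0.0588]
orientation: [-0.464, -1.96, 1.96]
force: [-0.5, -0.3, 0.3]
gripper_width: 0.0502
time_s: 3.72
position: [0.4802, -0.1222, 0.0608]
orientation: [-0.467, -1.963, 1.963]
force: [0.2, 1.8, 6.5]
gripper_width: 0.0137
```

```bash
python3 -m jog '[[[-0.008,-0.016,0],0,0],[[-0.016,-0.032,0],0,0],[[-0.024,-0.048,0],0,0],[[-0.032,-0.064,0],0,0],[[-0.039,-0.078,0],0,0],[[-0.045,-0.09,0],0,0],[[-0.05,-0.1,0],0,0],[[-0.05,-0.1,0],0,0]]'
python3 -m jog '[[[-0.002,-0.004,0],0,0],[[-0.003,-0.006,0],0,0],[[-0.004,-0.008,0],0,0],[[-0.004,-0.008,0],0,0],[[-0.004,-0.008,0],0,0],[[-0.004,-0.008,0],0,0],[[-0.004,-0.008,0],0,0],[[-0.004,-0.008,0],0,0]]'
```

```text
time_s: 4.38
position: [0.4691, -0.1443, 0.0607]
orientation: [-0.471, -1.966, 1.956]
force: [10.5, 26.9, 2.7]
gripper_width: 0.0136
time_s: 5.05
position: [0.4691, -0.1445, 0.0607]
orientation: [-0.472, -1.968, 1.955]
force: [16.2, 40.1, 1.8]
gripper_width: 0.0133
```

```bash
python3 -m jog '[[[0.004,0.008,0],0,0],[[0.006,0.012,0],0,50],[[0.006,0.012,0],0,50],[[0.006,0.012,0],0,50],[[0.006,0.012,0],0,50],[[0.006,0.012,0.1],0,50],[[0.006,0.012,0.25],0,50],[[0.006,0.012,0.4],0,50]]'
python3 - <<'E'
from h import *
s=ctrl.state();print(s['time_s'],s['position'],cv2.Rodrigues(np.array(s['orientation']))[0].round(3)[:,2],s['force'])
save('wrist','w2')
for l,z in [('knob_top',.09),('handle_top',.118)]:
  for r in place_of('wrist',l)[:1]: print(l,r['score'],r['centre'],ray('wrist',r['centre'],z))
E
```

```text
time_s: 5.72
position: [0.4661, -0.1464, 0.1602]
orientation: [-0.462, -1.96, 1.96]
force: [0.4, -1.0, -0.3]
gripper_width: 0.0499
5.7167 [ 0.46607485 -0.14637902  0.16024003] [-0.45  -0.893  0.001] [ 0.44793495 -1.02548837 -0.34168708]
knob_top 0.68 [0.4916, 0.5327] [ 0.46980028 -0.14422186  0.09      ]
```

View pics/w2.png

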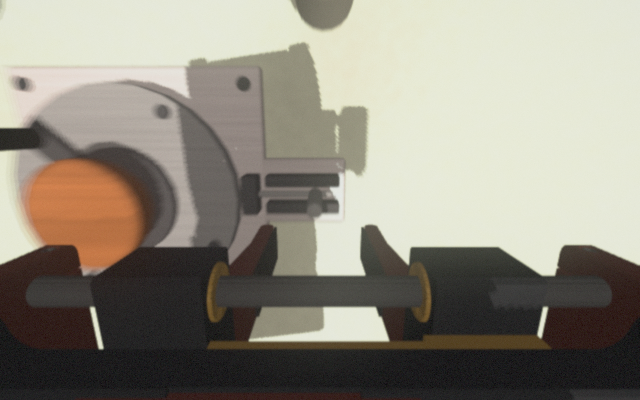

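```bash
python3 -m jog '[[[0.09,0.085,0],0.1,0],[[0.18,0.17,0],0.2,0],[[0.27,0.255,0],0.3,0],[[0.36,0.34,0],0.4,0],[[0.45,0.425,0],0.5,0],[[0.54,0.51,0],0.55,0],[[0.63,0.59,0],0.55,0],[[0.672,0.632,0],0.55,0]]' 30
python3 - <<'E'
from h import *
s=ctrl.state();print(s['time_s'],s['position'],cv2.Rodrigues(np.array(s['orientation']))[0].round(3)[:,2],s['force'])
save('wrist','w3')
for l,z in [('handle_top',.118),('disc_top',.052)]:
  for r in place_of('wrist',l)[:1]: print(l,r['score'],r['centre'],ray('wrist',r['centre'],z))
E
```

```text
time_s: 6.53
position: [0.6369, 0.0135, 0.1583]
orientation: [-0.121, 2.165, -2.165]
force: [-0.0, -0.2, 0.7]
gripper_width: 0.0017
6.5333 [0.63689711 0.0134593  0.15831367] [ 0.111 -0.994 -0.   ] [-0.03605306 -0.20182976  0.6952374 ]
handle_top 0.59 [0.4283, 0.5677] [0.6283243  0.04413741 0.118     ]
```

View pics/w3.png

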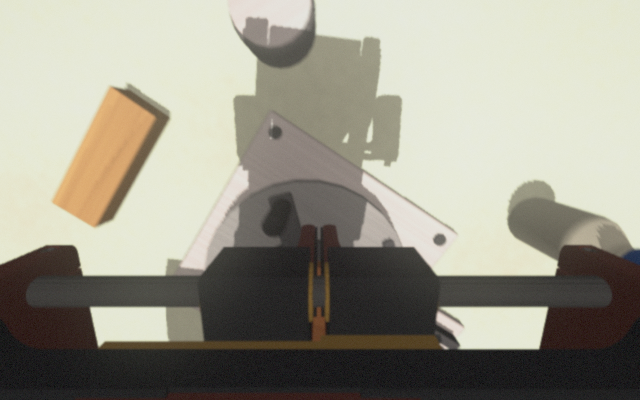

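```bash
python3 -m jog '[[[-0.01,-0.012,0],0,0],[[-0.01,-0.012,-0.06],0,0],[[-0.01,-0.012,-0.13],0,0],[[-0.01,-0.012,-0.2],0,0],[[-0.01,-0.012,-0.25],0,0],[[-0.01,-0.012,-0.29],0,0],[[-0.01,-0.012,-0.305],0,0],[[-0.01,-0.012,-0.305],0,0]]'
python3 - <<'E'
from h import *
s=ctrl.state();print(s['time_s'],s['position'],s['force'])
c=np.array([.549,.0146])
p=s['position'][:2]-c;print(np.hypot(*p),np.degrees(np.arctan2(p[1],p[0])))
for a in range(-4,90,4):
  f=lambda a:c+.085*np.array([np.cos(np.radians(a)),np.sin(np.radians(a))])
  print(a,f(a).round(4),((f(a+4)-f(a))/.25).round(4))
E
```

```text
time_s: 7.35
position: [0.6322, 0.0082, 0.0831]
orientation: [-0.12, 2.166, -2.166]
force: [0.1, 0.2, 0.4]
gripper_width: 0.0002
7.35 [0.63220975 0.00819002 0.08308153] [0.14558656 0.17885348 0.44638076]
0.08345627326223609 -4.4050231007585445
-4 [0.6338 0.0087] [0.0008 0.0237]
0 [0.634  0.0146] [-0.0008  0.0237]
4 [0.6338 0.0205] [-0.0025  0.0236]
8 [0.6332 0.0264] [-0.0041  0.0234]
12 [0.6321 0.0323] [-0.0057  0.023 ]
16 [0.6307 0.038 ] [-0.0073  0.0226]
20 [0.6289 0.0437] [-0.0089  0.022 ]
24 [0.6267 0.0492] [-0.0104  0.0213]
28 [0.6241 0.0545] [-0.0119  0.0206]
32 [0.6211 0.0596] [-0.0133  0.0197]
36 [0.6178 0.0646] [-0.0146  0.0187]
40 [0.6141 0.0692] [-0.0159  0.0176]
44 [0.6101 0.0736] [-0.0171  0.0165]
48 [0.6059 0.0778] [-0.0182  0.0153]
52 [0.6013 0.0816] [-0.0192  0.0139]
56 [0.5965 0.0851] [-0.0201  0.0126]
60 [0.5915 0.0882] [-0.021   0.0111]
64 [0.5863 0.091 ] [-0.0217  0.0097]
68 [0.5808 0.0934] [-0.0223  0.0081]
72 [0.5753 0.0954] [-0.0228  0.0065]
76 [0.5696 0.0971] [-0.0232  0.0049]
80 [0.5638 0.0983] [-0.0235  0.0033]
84 [0.5579 0.0991] [-0.0237  0.0017]
88 [0.552  0.0995] [-0.0237  0.    ]
```

```bash
python3 -m jog '[[[0.006,0.01,0],0.03,0],[[0.006,0.02,0],0.05,0],[[0.006,0.03,0],0.08,0],[[0.006,0.04,0],0.1,0],[[0.006,0.05,0],0.13,0],[[0.005,0.06,0],0.16,0],[[0.004,0.067,0],0.18,0],[[0.004,0.073,0],0.2,0]]'
python3 -m jog '[[[0,0.003,0],0.01,0],[[-0.001,0.006,0],0.02,0],[[-0.002,0.009,0],0.03,0],[[-0.003,0.012,0],0.04,0],[[-0.003,0.015,0],0.05,0],[[-0.004,0.018,0],0.06,0],[[-0.004,0.021,0],0.065,0],[[-0.004,0.023,0],0.065,0]]'
```

```text
time_s: 8.02
position: [0.6342, 0.0272, 0.0844]
orientation: [-0.331, 2.048, -2.048]
force: [-0.3, -0.1, -0.0]
gripper_width: 0.0004
time_s: 8.68
position: [0.6329, 0.0328, 0.0839]
orientation: [-0.395, 2.009, -2.009]
force: [-0.2, -0.5, -0.4]
gripper_width: 0.0004
```

```bash
python3 -m jog '[[[-0.001,0.003,0],0.01,0],[[-0.002,0.006,0],0.02,0],[[-0.003,0.009,0],0.03,0],[[-0.004,0.012,0],0.04,0],[[-0.005,0.015,0],0.05,0],[[-0.006,0.018,0],0.06,0],[[-0.007,0.021,0],0.065,0],[[-0.007,0.023,0],0.065,0]]'
python3 -m jog '[[[-0.001,0.003,0],0.01,0],[[-0.002,0.006,0],0.02,0],[[-0.003,0.009,0],0.03,0],[[-0.004,0.012,0],0.04,0],[[-0.005,0.015,0],0.05,0],[[-0.006,0.018,0],0.06,0],[[-0.007,0.020,0],0.065,0],[[-0.008,0.022,0],0.065,0]]'
python3 - <<'E'
from h import *
save('top','t2')
import cv2
im=cv2.imread('pics/t2.png')[100:310,210:450]
cv2.imwrite('pics/t2z.png',cv2.resize(im,None,fx=2.8,fy=2.8,interpolation=cv2.INTER_CUBIC))
E
```

```text
time_s: 9.35
position: [0.6312, 0.0386, 0.0839]
orientation: [-0.457, 1.968, -1.968]
force: [1.5, 0.5, 0.8]
gripper_width: 0.0001
time_s: 10.02
position: [0.6293, 0.0441, 0.0839]
orientation: [-0.517, 1.927, -1.927]
force: [0.8, -0.4, 0.6]
gripper_width: 0.0005
```

View pics/t2z.png

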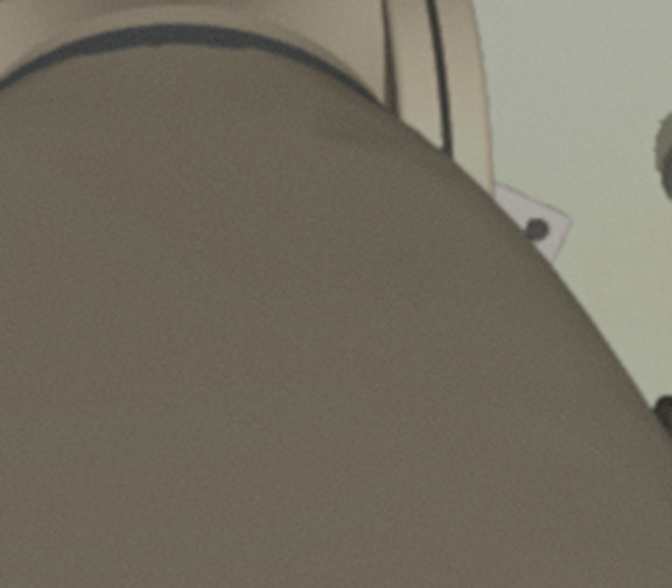

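The arm hides the jig from the top camera, so I'll use the scene and wrist cameras.

Run:
```python
from h import *
a=save('scene','s2');save('wrist','w4')
a=cv2.imread('pics/s2.png')[150:310,180:420];b=cv2.imread('pics/w4.png')
a=cv2.resize(a,(600,400),interpolation=cv2.INTER_CUBIC)
cv2.imwrite('pics/s2z.png',a)
```

```text
(no output)
```

View pics/s2z.png

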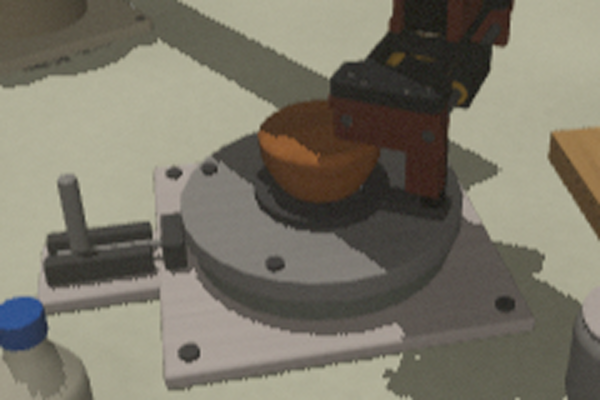

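View pics/w4.png

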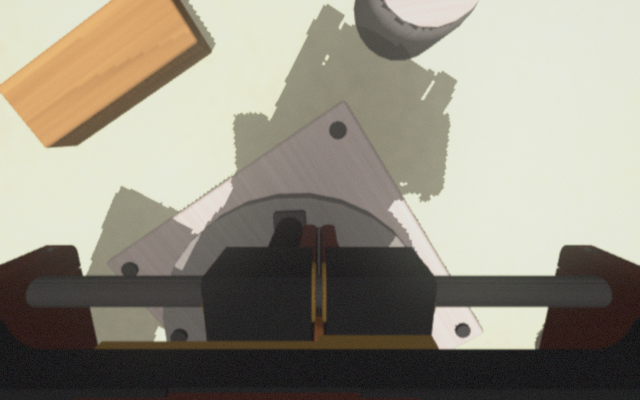

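The scene view still shows the disc screws, at zoom (275,263) and (208,168). The finger is against the handle.

```bash
python3 -m jog '[[[-0.001,0.003,0],0.01,0],[[-0.002,0.006,0],0.02,0],[[-0.003,0.009,0],0.03,0],[[-0.005,0.012,0],0.04,0],[[-0.006,0.015,0],0.05,0],[[-0.007,0.018,0],0.06,0],[[-0.008,0.020,0],0.065,0],[[-0.009,0.022,0],0.065,0]]'
python3 -m jog '[[[-0.001,0.003,0],0.01,0],[[-0.002,0.006,0],0.02,0],[[-0.003,0.009,0],0.03,0],[[-0.005,0.012,0],0.04,0],[[-0.006,0.015,0],0.05,0],[[-0.007,0.018,0],0.06,0],[[-0.009,0.020,0],0.065,0],[[-0.010,0.021,0],0.065,0]]'
```

```text
time_s: 10.83
position: [0.6285, 0.0474, 0.0841]
orientation: [-0.573, 1.88, -1.886]
force: [5.0, -11.6, -3.1]
gripper_width: 0.0008
time_s: 11.5
position: [0.6246, 0.0548, 0.0839]
orientation: [-0.631, 1.841, -1.841]
force: [1.6, -1.6, -0.7]
gripper_width: 0.0007
```

```bash
cat >> h.py <<'E'
C=np.array([.549,.0146])
def overlay(name):
    im=capture('scene'); k=get_calibration('scene')
    S=[ray('top',((u/2.8+210)/640,(v/2.8+100)/400),.052)[:2]-C for u,v in [(428,215),(151,403),(388,447)]]
    K=np.array([[k['fx'],0,k['cx']],[0,k['fy'],k['cy']],[0,0,1]])
    b=cv2.resize(im[150:310,180:420,::-1].copy(),None,fx=3.3,fy=3.3,interpolation=cv2.INTER_CUBIC)
    for n,col in [(0,(0,0,255)),(1,(0,255,255)),(2,(0,255,0)),(3,(255,0,0)),(4,(255,0,255))]:
        a=np.radians(15*n);R=np.array([[np.cos(a),-np.sin(a)],[np.sin(a),np.cos(a)]])
        for s in S:
            w=np.append(C+R@s,.052); p=cv2.projectPoints(w.reshape(1,3),np.array(k['rvec'],float),np.array(k['tvec'],float),K,None)[0].ravel()
            q=((p-[180,150])*3.3).astype(int); cv2.circle(b,tuple(int(x) for x in q),14,col,1); cv2.putText(b,str(n),(int(q[0])+10,int(q[1])-10),0,.4,col,1)
    cv2.imwrite(f'pics/{name}.png',b)
E
python3 -c "
from h import *
overlay('o1');print(ctrl.state()['force'])"
```

```text
[ 1.24950399 -0.50625479 -0.79883641]
```

View pics/o1.png

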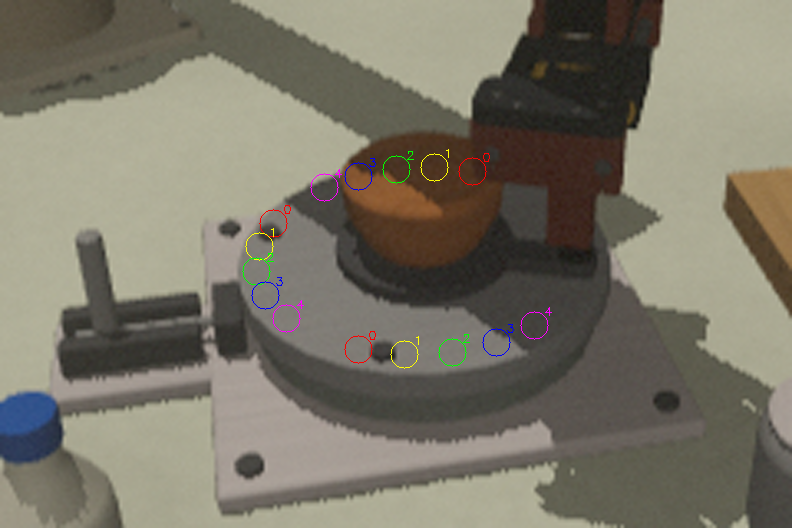

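The screw at (382,351) lies halfway between marks 0 and 1, so the disc is just before the first snap.

```bash
python3 -m jog '[[[-0.002,0.003,0],0.01,0],[[-0.003,0.006,0],0.02,0],[[-0.005,0.009,0],0.03,0],[[-0.006,0.012,0],0.04,0],[[-0.008,0.015,0],0.05,0],[[-0.010,0.017,0],0.06,0],[[-0.011,0.019,0],0.065,0],[[-0.012,0.021,0],0.065,0]]'
python3 -c "
from h import *
overlay('o2');print(ctrl.state()['force'])"
```

```text
time_s: 12.22
position: [0.6214, 0.0601, 0.0839]
orientation: [-0.685, 1.797, -1.797]
force: [-0.1, 0.2, -0.5]
gripper_width: 0.0008
[ 0.9752278  -1.25560008 -0.15829219]
```

View pics/o2.png

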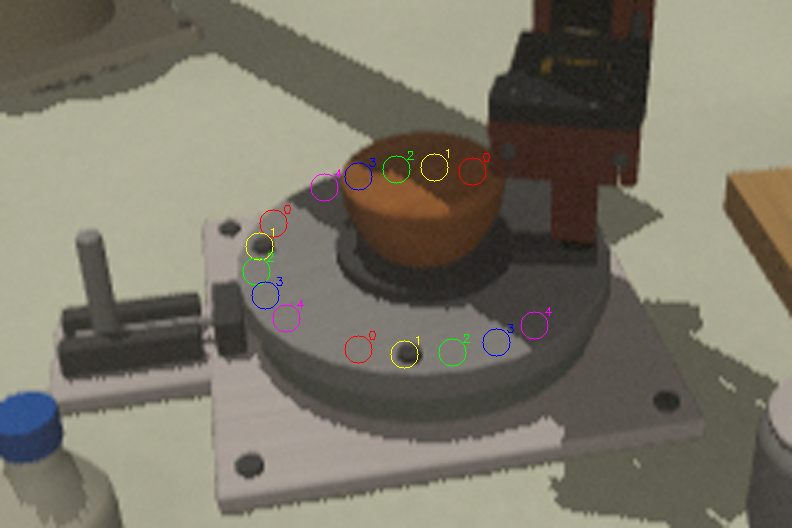

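The first click is in, with the screws on mark 1.

```bash
python3 -m jog '[[[-0.002,0.003,0],0.01,0],[[-0.004,0.006,0],0.02,0],[[-0.005,0.009,0],0.03,0],[[-0.007,0.012,0],0.04,0],[[-0.009,0.014,0],0.05,0],[[-0.011,0.016,0],0.06,0],[[-0.012,0.018,0],0.065,0],[[-0.013,0.020,0],0.065,0]]'
python3 -m jog '[[[-0.002,0.003,0],0.01,0],[[-0.004,0.006,0],0.02,0],[[-0.006,0.008,0],0.03,0],[[-0.008,0.011,0],0.04,0],[[-0.010,0.013,0],0.05,0],[[-0.012,0.015,0],0.06,0],[[-0.014,0.017,0],0.065,0],[[-0.015,0.019,0],0.065,0]]'
python3 -m jog '[[[-0.002,0.003,0],0.01,0],[[-0.004,0.005,0],0.02,0],[[-0.006,0.008,0],0.03,0],[[-0.008,0.010,0],0.04,0],[[-0.010,0.012,0],0.05,0],[[-0.012,0.014,0],0.06,0],[[-0.014,0.016,0],0.065,0],[[-0.016,0.018,0],0.065,0]]'
python3 -c "
from h import *
overlay('o3');print(ctrl.state()['force'])"
```

```text
time_s: 12.93
position: [0.6183, 0.065, 0.0839]
orientation: [-0.737, 1.753, -1.753]
force: [-0.2, -0.5, -0.2]
gripper_width: 0.0003
time_s: 13.6
position: [0.6163, 0.0683, 0.0841]
orientation: [-0.785, 1.704, -1.709]
force: [5.3, -8.7, -3.4]
gripper_width: 0.0007
time_s: 14.27
position: [0.6103, 0.0745, 0.0839]
orientation: [-0.837, 1.663, -1.662]
force: [0.3, 0.1, 0.0]
gripper_width: 0.0003
[-0.44655187 -0.12079952 -0.0872961 ]
```

View pics/o3.png

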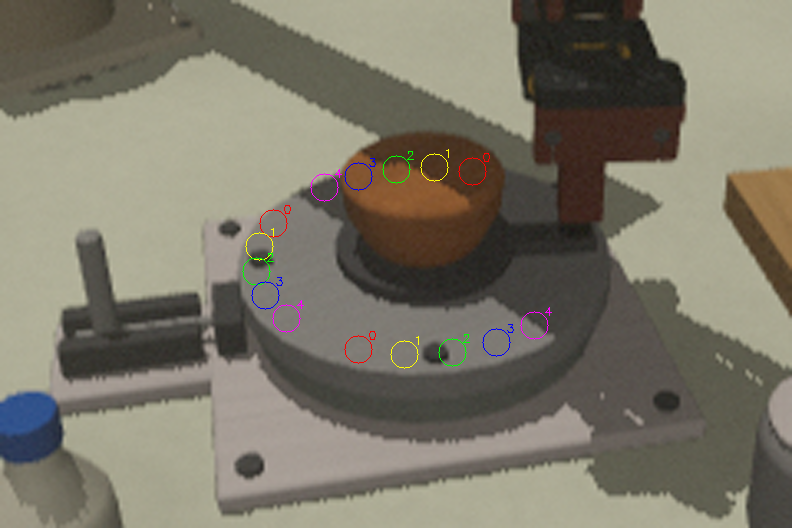

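The second push is past its peak and the disc is at about 1.6 stops, ready to snap.

```bash
python3 -m jog '[[[-0.002,0.003,0],0.01,0],[[-0.004,0.005,0],0.02,0],[[-0.006,0.007,0],0.03,0],[[-0.009,0.009,0],0.04,0],[[-0.011,0.011,0],0.05,0],[[-0.013,0.013,0],0.06,0],[[-0.015,0.015,0],0.065,0],[[-0.017,0.017,0],0.065,0]]'
python3 -c "
from h import *
overlay('o4');print(ctrl.state()['force'])"
```

```text
time_s: 14.98
position: [0.6063, 0.0785, 0.0839]
orientation: [-0.883, 1.616, -1.616]
force: [-0.5, 0.7, 0.1]
gripper_width: 0.0005
[-0.17434829  0.63659235  0.69989771]
```

View pics/o4.png

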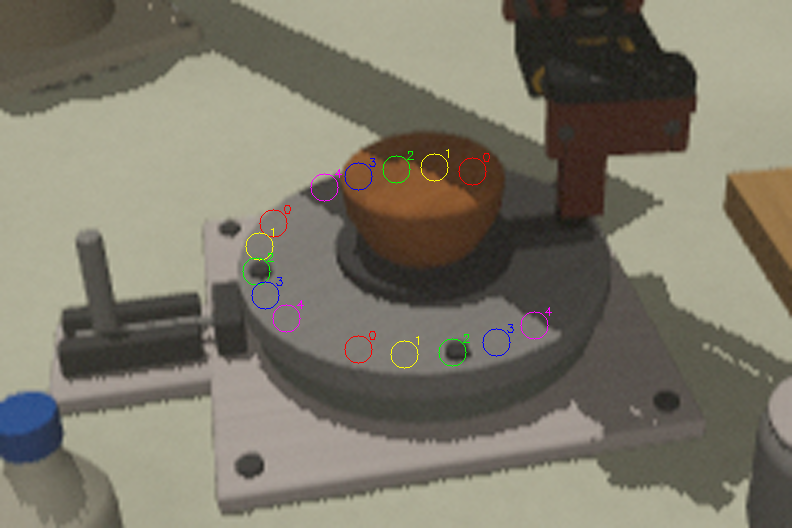

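The second click is in. I'll do the third one the same way.

```bash
python3 -m jog '[[[-0.002,0.002,0],0.01,0],[[-0.005,0.005,0],0.02,0],[[-0.007,0.007,0],0.03,0],[[-0.010,0.009,0],0.04,0],[[-0.012,0.011,0],0.05,0],[[-0.014,0.012,0],0.06,0],[[-0.016,0.014,0],0.065,0],[[-0.018,0.015,0],0.065,0]]'
python3 -m jog '[[[-0.002,0.002,0],0.01,0],[[-0.005,0.004,0],0.02,0],[[-0.008,0.006,0],0.03,0],[[-0.010,0.008,0],0.04,0],[[-0.013,0.010,0],0.05,0],[[-0.015,0.011,0],0.06,0],[[-0.017,0.013,0],0.065,0],[[-0.019,0.014,0],0.065,0]]'
python3 -m jog '[[[-0.002,0.002,0],0.01,0],[[-0.005,0.004,0],0.02,0],[[-0.008,0.006,0],0.03,0],[[-0.010,0.007,0],0.04,0],[[-0.013,0.009,0],0.05,0],[[-0.016,0.010,0],0.06,0],[[-0.018,0.012,0],0.065,0],[[-0.020,0.013,0],0.065,0]]'
python3 -c "
from h import *
overlay('o5');print(ctrl.state()['force'])"
```

```text
time_s: 15.7
position: [0.6024, 0.082, 0.084]
orientation: [-0.927, 1.567, -1.569]
force: [3.6, -3.3, -1.7]
gripper_width: 0.0005
time_s: 16.37
position: [0.5986, 0.0851, 0.0841]
orientation: [-0.969, 1.519, -1.523]
force: [5.1, -3.1, -2.7]
gripper_width: 0.0005
time_s: 17.03
position: [0.5914, 0.0892, 0.0838]
orientation: [-1.014, 1.474, -1.473]
force: [-0.5, 1.2, -0.1]
gripper_width: 0.0006
[-0.18781932  0.04607645 -0.69169806]
```

View pics/o5.png

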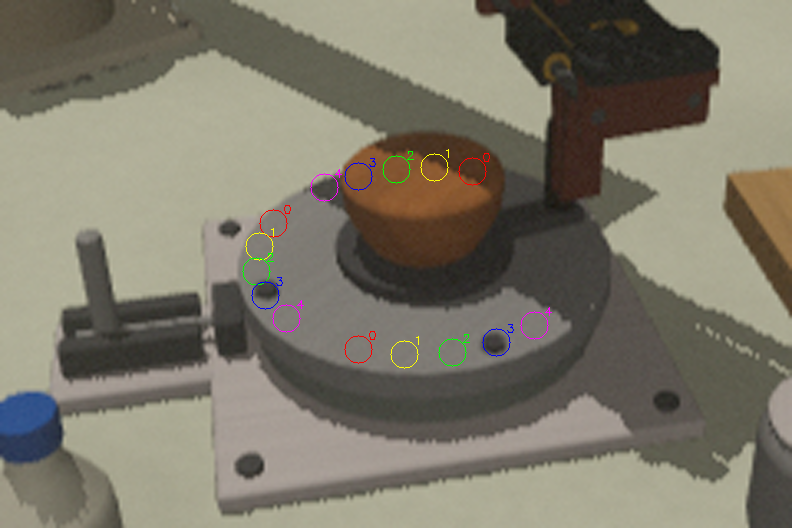

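The third click is in: the force has dropped and the screws are on mark 3. I'll back off, rise, and look from above.

```bash
python3 -m jog '[[[0.02,-0.012,0],0,0],[[0.05,-0.03,0],0,0],[[0.07,-0.04,0],0,0],[[0.08,-0.045,0.06],0,0],[[0.08,-0.045,0.15],0,0],[[0.08,-0.045,0.25],0,0],[[0.08,-0.045,0.35],0,0],[[0.08,-0.045,0.4],0,0]]'
python3 - <<'E'
from h import *
s=ctrl.state();z=cv2.Rodrigues(np.array(s['orientation']))[0][:,2];print(s['time_s'],s['position'],np.degrees(np.arctan2(z[1],z[0])))
d=np.array([-.4479,-.8941]);p=C+.21*d;print('target',p,(p-s['position'][:2])/.25, 'contact-home',C+.167*d)
E
```

```text
time_s: 17.75
position: [0.6141, 0.0774, 0.187]
orientation: [-1.009, 1.472, -1.475]
force: [0.1, -0.4, 0.3]
gripper_width: 0.0004
17.75 [0.61407173 0.07742686 0.18695289] -21.032132662957498
target [ 0.454941 -0.173161] [-0.63652292 -1.00235146] contact-home [ 0.4742007 -0.1347147]
```

```bash
python3 -m jog '[[[-0.07,-0.11,0],-0.05,0],[[-0.15,-0.24,0],-0.09,0],[[-0.24,-0.38,0],-0.09,0],[[-0.33,-0.52,0],-0.09,0],[[-0.42,-0.66,0],-0.09,0],[[-0.5,-0.79,0],-0.09,0],[[-0.58,-0.92,0],-0.09,0],[[-0.64,-1.0,0],-0.09,0]]'
python3 - <<'E'
from h import *
print(ctrl.state()['position'])
save('wrist','w6')
for r in place_of('wrist','knob_top')[:1]: print(r['score'],r['centre'],ray('wrist',r['centre'],.09))
E
```

```text
time_s: 18.42
position: [0.4506, -0.1748, 0.1838]
orientation: [-0.954, 1.541, -1.541]
force: [-0.3, -0.1, 0.9]
gripper_width: 0.0001
[ 0.45055703 -0.17483053  0.18377793]
0.91 [0.5012, 0.4073] [ 0.46851859 -0.14359556  0.09      ]
```

View pics/w6.png

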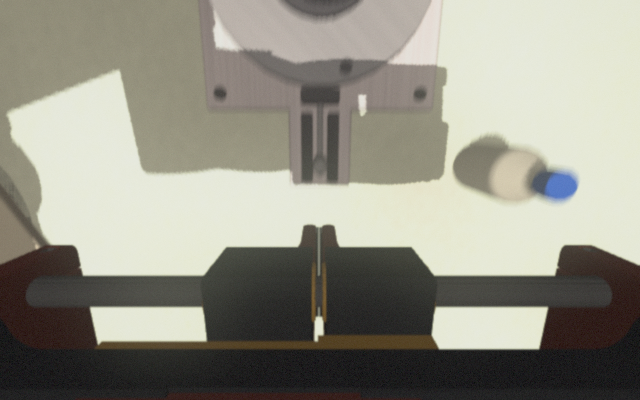

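```bash
python3 -m jog '[[[0.005,0,-0.06],0,0],[[0.01,0,-0.14],0,0],[[0.01,0,-0.24],0,0],[[0.01,0,-0.33],0,0],[[0.01,0,-0.41],0,0],[[0.01,0,-0.46],0,0],[[0.01,0,-0.48],0,0],[[0.01,0,-0.48],0,0]]'
python3 -m jog '[[[0.007,0.014,0],0,0],[[0.015,0.03,0],0,0],[[0.023,0.046,0],0,0],[[0.031,0.062,0],0,0],[[0.039,0.078,0],0,0],[[0.047,0.094,0],0,0],[[0.055,0.11,0],0,0],[[0.06,0.12,0],0,0]]'
python3 -m jog '[[[0.002,0.004,0],0,0],[[0.005,0.01,0],0,0],[[0.008,0.016,0],0,0],[[0.01,0.02,0],0,0],[[0.012,0.024,0],0,0],[[0.014,0.028,0],0,0],[[0.016,0.032,0],0,0],[[0.016,0.032,0],0,0]]'
```

```text
time_s: 19.18
position: [0.4543, -0.1717, 0.0627]
orientation: [-0.956, 1.542, -1.538]
force: [0.0, 0.3, -0.3]
gripper_width: 0.0007
time_s: 19.85
position: [0.4701, -0.1419, 0.0642]
orientation: [-0.955, 1.539, -1.54]
force: [-0.5, -3.4, 2.5]
gripper_width: 0.0003
time_s: 20.52
position: [0.4733, -0.1346, 0.0639]
orientation: [-0.956, 1.54, -1.54]
force: [-2.0, -6.0, 2.5]
gripper_width: 0.0004
```

Force is now at the sliding level. I'll push on in small steps until it reaches the stop.

```bash
python3 -m jog '[[[0.001,0.002,0],0,0],[[0.003,0.005,0],0,0],[[0.004,0.008,0],0,0],[[0.005,0.01,0],0,0],[[0.006,0.012,0],0,0],[[0.006,0.012,0],0,0],[[0.006,0.012,0],0,0],[[0.006,0.012,0],0,0]]'
python3 -m jog '[[[0.001,0.002,0],0,0],[[0.003,0.005,0],0,0],[[0.004,0.008,0],0,0],[[0.004,0.008,0],0,0],[[0.004,0.008,0],0,0],[[0.004,0.008,0],0,0],[[0.004,0.008,0],0,0],[[0.004,0.008,0],0,0]]'
python3 -c "
from h import *
overlay('o6')"
```

```text
time_s: 21.18
position: [0.4735, -0.134, 0.064]
orientation: [-0.96, 1.538, -1.541]
force: [-9.7, -25.0, 6.0]
gripper_width: 0.0005
time_s: 21.85
position: [0.4736, -0.1337, 0.0641]
orientation: [-0.963, 1.537, -1.542]
force: [-15.4, -37.8, 8.6]
gripper_width: 0.0004
```

View pics/o6.png

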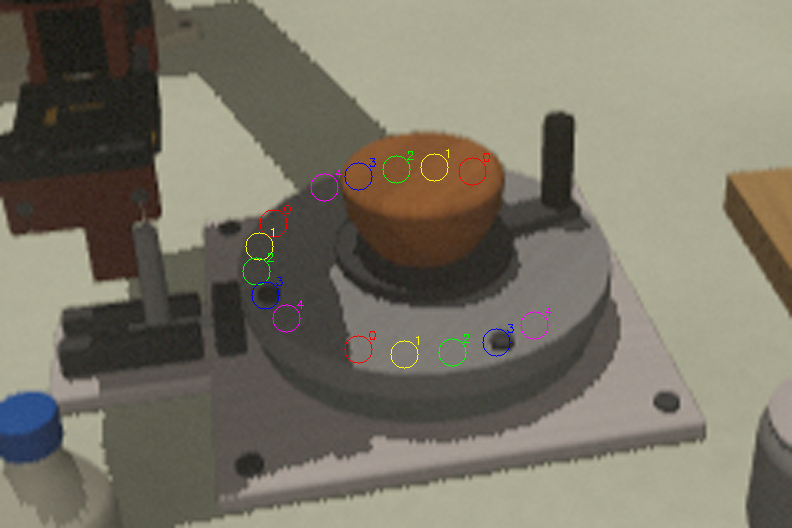

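It stopped hard at about 40 N, on the predicted home contact position, with the disc at mark 3. Now I'll retreat and check.

```bash
python3 -m jog '[[[-0.02,-0.04,0],0,0],[[-0.05,-0.1,0],0,0],[[-0.08,-0.16,0],0,0],[[-0.1,-0.2,0.06],0,0],[[-0.12,-0.24,0.15],0,0],[[-0.14,-0.28,0.25],0,0],[[-0.15,-0.3,0.35],0,0],[[-0.15,-0.3,0.4],0,0]]'
python3 -m jog '[[[-0.05,-0.1,0.02],0,0],[[-0.12,-0.22,0.05],0,0],[[-0.18,-0.36,0.08],0,0],[[-0.25,-0.5,0.1],0,0],[[-0.3,-0.62,0.1],0,0],[[-0.3,-0.72,0.1],0,0],[[-0.3,-0.75,0.1],0,0],[[-0.3,-0.75,0.1],0,0]]'
python3 - <<'E'
from h import *
save('top','t9')
for l,z in [('knob_top',.09),('handle_top',.118)]:
  for r in place_of('top',l)[:1]: print(l,r['score'],ray('top',r['centre'],z), np.linalg.norm(ray('top',r['centre'],z)[:2]-C))
a=cv2.imread('pics/t9.png')[100:310,210:450];cv2.imwrite('pics/t9z.png',cv2.resize(a,None,fx=2.8,fy=2.8,interpolation=cv2.INTER_CUBIC))
def w(u,v):
  p=ray('top',((u/2.8+210)/640,(v/2.8+100)/400),.052)[:2]-C; return np.degrees(np.arctan2(p[1],p[0]))
print([w(*x) for x in [(428,215),(151,403),(388,447)]])
overlay('o9');print(ctrl.state()['force'])
E
```

```text
time_s: 22.57
position: [0.439, -0.2051, 0.1662]
orientation: [-0.952, 1.539, -1.542]
force: [1.0, 0.4, 0.7]
gripper_width: 0.0004
time_s: 23.23
position: [0.3635, -0.3929, 0.1886]
orientation: [-0.953, 1.542, -1.541]
force: [0.1, 0.6, -0.8]
gripper_width: 0.0
knob_top 0.54 [ 0.48021909 -0.11463236  0.09      ] 0.14639609896603506
handle_top 0.78 [0.56744902 0.10262576 0.118     ] 0.0899383214893316
[np.float64(-56.96357972697616), np.float64(123.0900272211486), np.float64(-146.95418268328345)]
[-0.52077111  0.26299668 -0.56425079]
```

View pics/t9z.png

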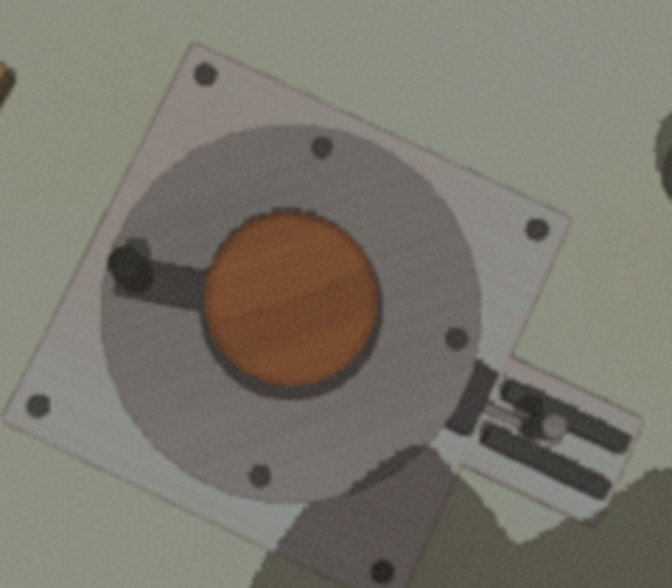

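View pics/o9.png

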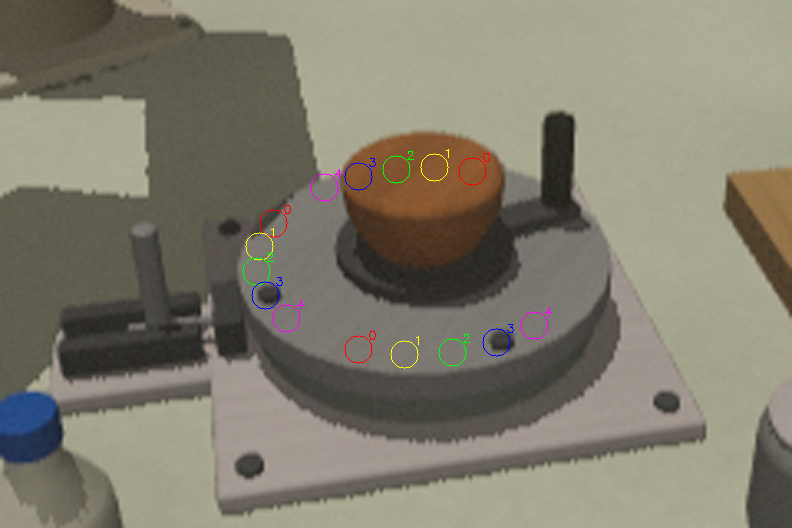

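The knob top is at zoom (555,426), against about (556,427) at the start, so the bolt is home. The disc screws sit on mark 3 and the arm is clear.

```bash
python3 -c "
from station import ctrl
print(ctrl.sign_off())"
```

```text
the job is handed in; nothing more can be done
None
```

I handed the job in at about 23.5 s on the robot's clock (limit 64 s). The turntable is three clicks anticlockwise and the bolt is home again. The system gave no verdict.

- **Bolt out:** I gripped the knob and pulled the bolt to its outer stop, where the force rose to about 43 N.
- **Three clicks:** I pushed the handle round in 4° steps. In each click the force rose, then dropped as the disc snapped on, with peak readings of about 13, 10 and 6 N. Force was only read at the end of each step, so the lower later readings may have missed the true peaks. I also checked each click in the scene camera against the disc screws, and they ended on the 45° mark.
- **Bolt home:** I pushed the knob in until it stopped hard at about 40 N, at the predicted home position.

**Last checks:** The knob top is back within about a pixel of where it started in the top view. The screws are still on the third mark, and the arm is clear and reads no contact force. The bottle, offcut and tin were not touched as far as the pictures show.

**Disagreement:** In the last check the network put the knob 146 mm from the axis, against 150 mm expected at home. The picture and the hard stop both say the bolt is fully home, so I took that as detector error.

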